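Reset the tally board by running the fingertips along its tabs

TASK

The batch is counted, so reset the tally board: run your fingertips lightly along the curved row of tabs, beginning with the small tab farthest from the tall round-headed one, and tip the five small tabs over one after another so that each lies flat. Leave the tall round-headed tab standing. Nothing needs gripping: do not lift anything or shove the board out of its place, and leave the spool, tin and clip alone.

Things in the scene. Friction and masses are not known exactly. Their poses are not given: they have to be found in the camera images.
- tally_board: Plywood board lying loose on the table, 1.3 kg, 100 (x) x 260 (y) mm, top 16 mm above the table. Origin: centre of its underside. Six metal tabs stand in a curved row on a dark inlaid line, an arc of radius 160 mm about the board's x = -150 mm, y = 0: five small tabs, the first near the +y end, 36 mm apart, then the tall tab near the -y end, 46 mm on. About 25 mm of line is free before tab 1.
- foot1 (a point): Middle of the hinge of small tab 1, on the inlaid line, 3.5 mm above the board's top; seen from the arc's centre at 0.5625 rad from the board's +x towards its +y. Axes as the board's.
- foot2 (a point): Middle of the hinge of small tab 2, on the inlaid line, 3.5 mm above the board's top; seen from the arc's centre at 0.3375 rad from the board's +x towards its +y. Axes as the board's.
- foot3 (a point): Middle of the hinge of small tab 3, on the inlaid line, 3.5 mm above the board's top; seen from the arc's centre at 0.1125 rad from the board's +x towards its +y. Axes as the board's.
- foot4 (a point): Middle of the hinge of small tab 4, on the inlaid line, 3.5 mm above the board's top; seen from the arc's centre at -0.1125 rad from the board's +x towards its +y. Axes as the board's.
- foot5 (a point): Middle of the hinge of small tab 5, on the inlaid line, 3.5 mm above the board's top; seen from the arc's centre at -0.3375 rad from the board's +x towards its +y. Axes as the board's.
- foot6 (a point): Middle of the hinge of the tall tab, on the inlaid line, 3.5 mm above the board's top; seen from the arc's centre at -0.625 rad from the board's +x towards its +y. Axes as the board's.
- tab1 (a joint): Small tab 1: aluminium plate 24 mm wide across the row, 24.5 high, 3 thick, 12 g, on a loose hinge; swings along the row, a touch moves it. 0: leaning 15 degrees back towards the first-tab end, against a stop; 0.26: upright; 1.83: flat, towards the tall tab's end, upper face 5 mm above the board. Falls flat by itself once about 20 degrees past upright. Starts at 0 to 0.4.
- tab2 (a joint): Small tab 2: aluminium plate 24 mm wide across the row, 24.5 high, 3 thick, 12 g, on a loose hinge; swings along the row, a touch moves it. 0: leaning 15 degrees back towards the first-tab end, against a stop; 0.26: upright; 1.83: flat, towards the tall tab's end, upper face 5 mm above the board. Falls flat by itself once about 20 degrees past upright. Starts at 0 to 0.4.
- tab3 (a joint): Small tab 3: aluminium plate 24 mm wide across the row, 24.5 high, 3 thick, 12 g, on a loose hinge; swings along the row, a touch moves it. 0: leaning 15 degrees back towards the first-tab end, against a stop; 0.26: upright; 1.83: flat, towards the tall tab's end, upper face 5 mm above the board. Falls flat by itself once about 20 degrees past upright. Starts at 0 to 0.4.
- tab4 (a joint): Small tab 4: aluminium plate 24 mm wide across the row, 24.5 high, 3 thick, 12 g, on a loose hinge; swings along the row, a touch moves it. 0: leaning 15 degrees back towards the first-tab end, against a stop; 0.26: upright; 1.83: flat, towards the tall tab's end, upper face 5 mm above the board. Falls flat by itself once about 20 degrees past upright. Starts at 0 to 0.4.
- tab5 (a joint): Small tab 5: aluminium plate 24 mm wide across the row, 24.5 high, 3 thick, 12 g, on a loose hinge; swings along the row, a touch moves it. 0: leaning 15 degrees back towards the first-tab end, against a stop; 0.26: upright; 1.83: flat, towards the tall tab's end, upper face 5 mm above the board. Falls flat by itself once about 20 degrees past upright. Starts at 0 to 0.4.
- tab6 (a joint): Tall tab: narrow stem (12 mm) with a round head of 26 mm, 46 mm high above its hinge, 3 mm thick, hinged as the small tabs are. 0: standing, leaning 15 degrees back towards the small tabs; 1.83: fallen forward.
- spool: Spool of thread standing upright, 32 mm across, 45 mm high, loose; beyond the board's convex side. Origin: centre of its underside.
- tin: Round grey tin, 67 mm across, 28 mm high, loose; beyond the board's convex side. Origin: centre of its underside.
- clip: Black binder clip, 34 x 32 x 19 mm, loose, on the hollow side of the row. Origin: centre of its underside.

How it is judged:
By the outcome, as a careful person would: the job done as asked, in the order asked, and still so for the second after the job is handed in, with the robot touching nothing.
It also fails if it takes over 38 s, if anything falls off the work surface, if the arm or the gripper's body presses on something with over 40 N, if the wrist force passes 120 N, or if a joint passes its speed limit or range.

ROBOT

A 6-joint arm with a two-finger parallel gripper is mounted at the origin on a cart in front of the work surface, level with it; the furniture and walls round the work are solid. World frame = base frame: x ahead of the robot, y to its left, z up, the work surface at z = 0. Lengths are in m, angles in rad, forces in N, time in s.
With the tool pointing down it reaches from about 0.35 to 0.775 m from the base axis. Payload 7.3 kg.
Tool frame: the origin (TCP) lies midway between the tips of the shut fingers; the grasp point (between the pads) lies 19 mm behind it; z points along the fingers, y is the line along which they close (so a half turn about z gives the same grasp; the last joint's range is limited). The gripper opens to 92 mm and grips with 3 to 60 N. Pads are 19 mm wide; open, the fingers measure 130 mm over their backs; the gripper's body (75 mm by 190 mm) begins 47 mm behind the grasp point.
Start: joints at [1.018, 0.342, 1.524, -0, 1.275, -0.146], TCP at [0.208, 0.482, 0.227] pointing down, gripper open.
Joint ranges: [-2.53, 2.53], [-0.77, 2.02], [0.04, 2.7], [-1, 4.14], [0.28, 2.66], [-3.11, 3.11]. Speed limits (rad/s): [2.57, 2.57, 3.14, 3.14, 3.14, 3.14].

INTERFACE

Orientations are given as a 3x3 rotation matrix whose columns are the frame's x, y, z axes.
In Python, from bench import env, vision gives the robot as it stands. The module is installed in compiled form; this text tells all that it offers.
- The arm moves only by the shell command python3 -m pendant 'ROWS'. ROWS is text: rows parted by semicolons, each of 7 numbers parted by spaces: the opening, from 0 (shut) to 1 (fully open), then the shift along the tool's x, y, z in cm, then the turn, a rotation vector about the tool's x, y, z in rad. A call has 1 to 8 rows; each row is the pose to reach, as a shift and turn from the pose commanded when the call began, along the tool's axes at that moment; what a row does not reach only later rows make up. A row lasts 1/10 s, in which the tool goes at most 50 mm and 8.59 degrees, less where a joint would pass 70% of its speed; a pose out of reach is approached as far as the arm can. A call with a gripper value outside its range is refused whole. The fingers move at their own pace and stop on an object; the grip force is fixed at half the most. Time passes only in rows, so rows that repeat a pose let the fingers close. It gives the time, the measured TCP pose, the force, the opening and the grip force at its end, in the units of the state.
- env.get_state(): the state, without advancing time (a new reading comes with each control period).
- vision.camera(name): name is "scene" or "top" or "wrist"; returns a dict with "color" (400x640x3 uint8, blue, green, red), "z_map" (400x640 float32, m along the optical axis (not along the pixel's ray), 0 where there is no reading), "fx", "fy", "cx", "cy" (pixels), "pose" (4x4, takes a point from camera to world coordinates). Camera axes: x right, y down, z forward; pixel columns grow to the right and rows downward; lengths in m; the calibration is good to about 2 mm. A picture is of the moment at which its call begins.
- env.hand_in(): hands the job in; it is judged then, once.
The state is a dict: "t": time; "q": joint angles; "joint_vel": joint speeds; "joint_torque": joint torques, N m; "eef_pos": TCP position; "tool_rot": TCP orientation; "ft_force": force on the tool from outside, world axes, zero at the start; "torque": the same for the moment, N m; "opening": finger opening in m; "grip_force": force on a finger pad.
Only numpy, scipy, OpenCV 4.12 (cv2) and the standard library are available. Lean on these libraries where they do the work, as an engineer would, in place of code of your own. Each camera call takes 0.05 s, during which the arm holds its last target. There are 200 camera calls.

## Working session

There is one attempt and no reset: what is moved stays moved. The work goes in short steps, Python scripts to look and compute and a shell command to move; the robot and the scene stay as the last step left them, time stands still between calls to the robot, and variables do not carry over. Pictures are saved under pics/ and viewed, at most 10 in all, crops included, and the job is handed in when it is done.

```bash
mkdir -p pics; python3 - <<'E'
from bench import env, vision
import cv2,numpy as np
s=env.get_state();print({k:np.round(s[k],3) for k in("t","eef_pos","tool_rot","opening","ft_force")})
for n in("top","scene"):
    c=vision.camera(n);cv2.imwrite(f"pics/{n}1.png",c["color"]);np.savez(f"{n}1.npz",**c)
    print(n,c["fx"],c["cx"],c["cy"],np.round(c["pose"],3).tolist())
E
```

```text
{'t': np.float64(0.0), 'eef_pos': array([0.207, 0.482, 0.226]), 'tool_rot': array([[-0.918,  0.396, -0.001],
       [ 0.396,  0.918, -0.001],
       [ 0.   , -0.002, -1.   ]]), 'opening': np.float64(0.092), 'ft_force': array([0.247, 1.042, 0.04 ])}
top 368.3790555220074 321.20886865012017 202.78488119020412 [[-0.094, -0.969, 0.231, 0.386], [-0.996, 0.09, -0.026, -0.153], [0.005, -0.232, -0.973, 0.89], [0.0, 0.0, 0.0, 1.0]]
scene 502.7523136397184 322.55099296677713 202.66666934395013 [[0.815, -0.314, 0.487, 0.144], [-0.58, -0.46, 0.673, -0.708], [0.012, -0.831, -0.557, 0.529], [0.0, 0.0, 0.0, 1.0]]
```

View pics/top1.png

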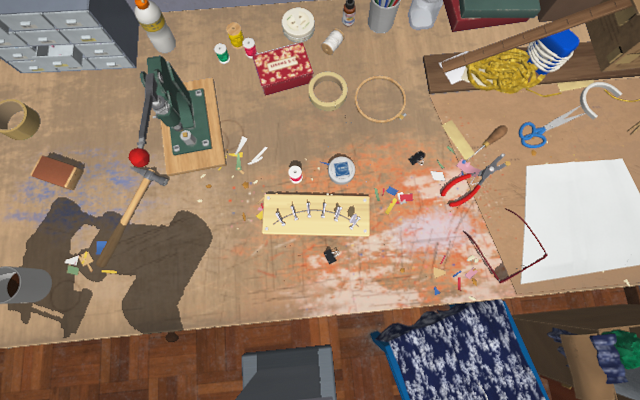

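View pics/scene1.png

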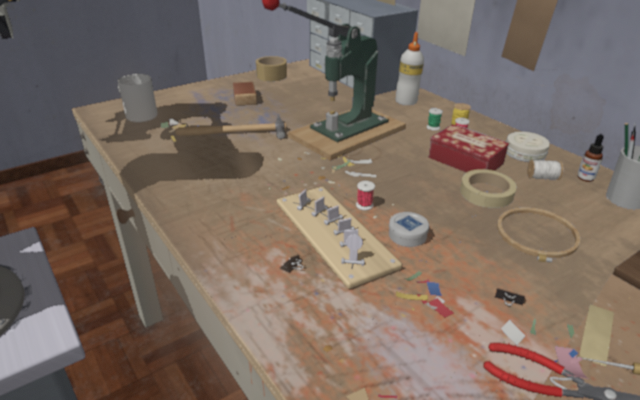

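The top view shows the board at columns 262–370, rows 193–236. Tab 1 is at about (280,218) and the tall tab at about (353,215), with the spool (295,172) and tin (341,168) behind and the clip (330,255) in front. Next I'll measure the board.

```bash
cat > h.py <<'E'
import numpy as np,cv2
def ray(c,uv,z):
    uv=np.atleast_2d(uv).astype(float);P=c["pose"]
    d=np.c_[(uv[:,0]-c["cx"])/c["fx"],(uv[:,1]-c["cy"])/c["fy"],np.ones(len(uv))]@P[:3,:3].T
    return P[:3,3]+d*((z-P[2,3])/d[:,2])[:,None]
def proj(c,p):
    p=(np.atleast_2d(p)-c["pose"][:3,3])@c["pose"][:3,:3]
    return np.c_[c["fx"]*p[:,0]/p[:,2]+c["cx"],c["fy"]*p[:,1]/p[:,2]+c["cy"]]
def cloud(c):
    h,w=c["z_map"].shape;u,v=np.meshgrid(np.arange(w),np.arange(h));z=c["z_map"]
    p=np.stack([(u-c["cx"])/c["fx"]*z,(v-c["cy"])/c["fy"]*z,z],-1)
    return p@c["pose"][:3,:3].T+c["pose"][:3,3]
A=[.5625,.3375,.1125,-.1125,-.3375,-.625]
def bw(o,th,p):  # board xy -> world xy
    R=np.array([[np.cos(th),-np.sin(th)],[np.sin(th),np.cos(th)]]);return np.atleast_2d(p)@R.T+o
def arc(a,r=.16): a=np.asarray(a);return np.stack([-.15+r*np.cos(a),r*np.sin(a)],-1)
def board(c,box,hsv=((15,40,140),(40,200,255))):
    m=cv2.inRange(cv2.cvtColor(c["color"],cv2.COLOR_BGR2HSV),*map(np.array,hsv))
    k=np.zeros_like(m);k[box[1]:box[3],box[0]:box[2]]=m[box[1]:box[3],box[0]:box[2]]
    k=cv2.morphologyEx(k,cv2.MORPH_CLOSE,np.ones((9,9),np.uint8));k=cv2.morphologyEx(k,cv2.MORPH_OPEN,np.ones((5,5),np.uint8))
    q=max(cv2.findContours(k,0,2)[0],key=cv2.contourArea)
    w=ray(c,q[:,0,:],.016)[:,:2]
    (cx,cy),(a,b),t=cv2.minAreaRect((w*1000).astype(np.float32))
    bx=cv2.boxPoints(((cx,cy),(a,b),t))/1000
    return (cx/1000,cy/1000),(a,b,t),bx,k
E
python3 - <<'E'
from h import *
for n,b in(("top",(252,185,380,245)),("scene",(265,180,410,290))):
    c=dict(np.load(n+"1.npz"));o,s,bx,k=board(c,b);print(n,o,s,bx.round(3).tolist())
    im=c["color"].copy();g=cloud(c)
    if n=="top":
        print(g[228,300],g[245,300])
        r=im[150:270,240:400];cv2.polylines(im,[proj(c,np.c_[bx,[.016]*4]).round().astype(int)],1,(0,0,255))
        cv2.imwrite("pics/t2.png",cv2.resize(im[150:270,240:400],None,fx=5,fy=5,interpolation=cv2.INTER_CUBIC))
E
```

```text
top (0.5668841552734375, -0.1596641845703125) (312.1219177246094, 145.76565551757812, 84.66407012939453) [[0.47999998927116394, -0.30799999833106995], [0.625, -0.32199999690055847], [0.6539999842643738, -0.010999999940395355], [0.5090000033378601, 0.0020000000949949026]]
[ 0.53613301 -0.12004318  0.01526245] [ 0.38598133 -0.15310787  0.89038307]
scene (0.55936181640625, -0.14928958129882813) (314.2574157714844, 214.03089904785156, 59.996768951416016) [[0.3880000114440918, -0.23199999332427979], [0.5730000138282776, -0.33899998664855957], [0.7310000061988831, -0.06700000166893005], [0.5450000166893005, 0.03999999910593033]]
```

View pics/t2.png

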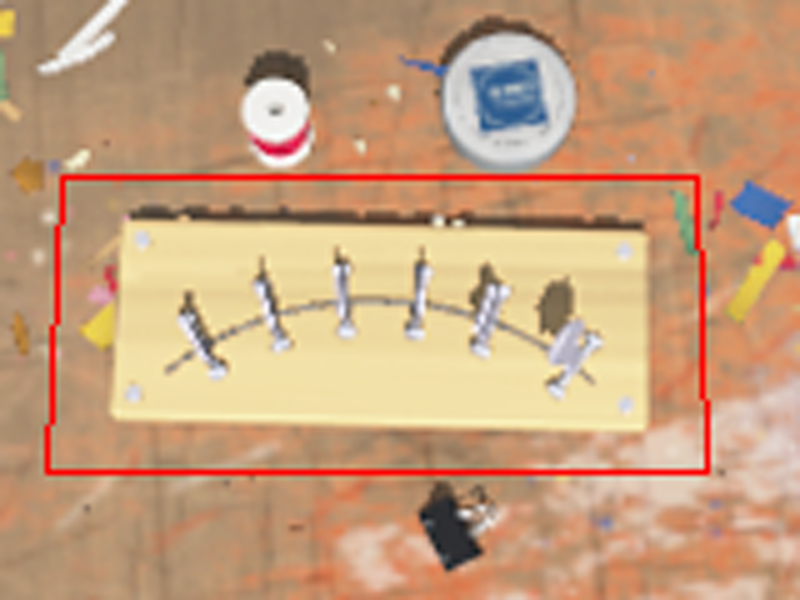

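The crop shows the board clearly, with its corners at crop (125,220), (648,232), (648,428) and (110,415). All six tabs are standing. My mask picked up table as well, so I'll tighten it.

```bash
python3 - <<'E'
from h import *
c=dict(np.load("top1.npz"));h=cv2.cvtColor(c["color"],cv2.COLOR_BGR2HSV)
print(h[230,300],h[198,300],h[240,270],h[190,330])
for lo in((18,60,190),(18,60,205),(20,70,190)):
    o,s,bx,k=board(c,(252,185,380,245),(lo,(35,200,255)));print(lo,o,s,bx.round(4).tolist())
cc=np.array([[125,220],[648,232],[648,428],[110,415]])/5+[240,150]
w=ray(c,cc,.016)[:,:2];print(w.round(4),w.mean(0),np.linalg.norm(w[0]-w[1]),np.linalg.norm(w[0]-w[3]))
d=w[0]+w[3]-w[1]-w[2];print("th",np.arctan2(-d[0],d[1]))
E
```

```text
[ 23  77 241] [ 23  82 240] [ 15  92 175] [ 12 123 205]
(18, 60, 190) (0.5662916259765625, -0.15543678283691406) (268.9171447753906, 99.0260238647461, 83.29690551757812) [[0.5013999938964844, -0.2831999957561493], [0.5997999906539917, -0.2948000133037567], [0.6312000155448914, -0.027699999511241913], [0.532800018787384, -0.016100000590085983]]
(18, 60, 205) (0.5660663452148438, -0.1553177490234375) (268.7525939941406, 98.93521118164062, 83.60377502441406) [[0.5019000172615051, -0.2833000123500824], [0.6003000140190125, -0.29440000653266907], [0.6302000284194946, -0.027300000190734863], [0.5318999886512756, -0.016300000250339508]]
(20, 70, 190) (0.56596923828125, -0.154288330078125) (266.7186279296875, 97.21831512451172, 83.4132080078125) [[0.5023999810218811, -0.28119999170303345], [0.5989999771118164, -0.2922999858856201], [0.6295999884605408, -0.027400000020861626], [0.5329999923706055, -0.016200000420212746]]
[[ 0.628  -0.0414]
 [ 0.5983 -0.2962]
 [ 0.5022 -0.2842]
 [ 0.5324 -0.0286]] [ 0.56524359 -0.16262577] 0.25656200643361143 0.09651566582226974
th -0.11677797489316055
```

```bash
cat >> h.py <<'E'
from scipy.spatial.transform import Rotation as Ro
def rows(s,wps):  # wps: (x,y,z,heading of travel); tool x = -travel, z down
    R=np.array(s["tool_rot"]);out=[]
    for x,y,z,hd in wps:
        a=-np.array([np.cos(hd),np.sin(hd),0]);zz=np.array([0,0,-1.]);T=np.c_[a,np.cross(zz,a),zz]
        d=R.T@(np.array([x,y,z])-s["eef_pos"])*100
        out.append(np.r_[d,Ro.from_matrix(R.T@T).as_rotvec()])
    return np.array(out)
def wp(o,th,a,z): return [*bw(np.array(o),th,arc(a))[0],z,th+a-np.pi/2]
E
python3 - <<'E'
from h import *
from bench import env
c=dict(np.load("top1.npz"));g=cloud(c);v=(c["z_map"]>0)&(g[...,2]>.08)&(g[...,0]<.75)&(np.abs(g[...,1])<.7)
p=g[v];print("tall: ",[(np.round(p[(p[:,1]>=y)&(p[:,1]<y+.1)],2).min(0),np.round(p[(p[:,1]>=y)&(p[:,1]<y+.1)],2).max(0)) for y in np.arange(-.6,.6,.1) if ((p[:,1]>=y)&(p[:,1]<y+.1)).any()])
o,th=(.565,-.162),-.117
s=env.get_state()
print(np.array([wp(o,th,.78,.1),wp(o,th,-.366,.1)]).round(3))
print(rows(s,[wp(o,th,.11,.25),wp(o,th,.78,.25)]).round(3), proj(c,np.c_[bw(o,th,arc(A)),[.0195]*6]).round(1).tolist())
E
```

```text
tall:  [(array([0.61, 0.1 , 0.27]), array([0.75, 0.13, 0.34])), (array([0.42, 0.47, 0.08]), array([0.5, 0.5, 0.1])), (array([0.42, 0.5 , 0.08]), array([0.5 , 0.53, 0.1 ]))]
[[ 0.542 -0.046  0.1   -0.908]
 [ 0.558 -0.219  0.1   -2.054]]
[[-5.8673e+01 -4.3050e+01 -2.3440e+00 -1.0000e-03  1.0000e-03  1.1710e+00]
 [-5.1619e+01 -3.5244e+01 -2.3530e+00 -1.0000e-03  0.0000e+00  5.0100e-01]] [[280.6, 219.5], [294.4, 213.4], [309.0, 210.5], [323.8, 210.9], [338.3, 214.5], [355.1, 223.5]]
```

```bash
python3 - <<'E'
from h import *
from bench import env
o,th=(.565,-.162),-.117
print(rows(env.get_state(),[[.39,.1,.22,-.7],[.50,-.09,.2,-.908]]).round(2))
E
```

```text
[[-31.87 -27.85   0.64  -0.    -0.     0.29]
 [-49.49 -40.94   2.66  -0.     0.     0.5 ]]
```

```bash
python3 -m pendant '0 -4 -3.5 0 0 0 0.05;0 -8 -7 0 0 0 0.1;0 -12 -10.5 0 0 0 0.15;0 -16 -14 0 0 0 0.2;0 -20 -17.5 0 0 0 0.25;0 -24 -21 0 0 0 0.3;0 -28 -24.5 0 0 0 0.3;0 -32 -28 0.5 0 0 0.3' && python3 - <<'E'
from h import *
from bench import env
print(rows(env.get_state(),[[.50,-.09,.2,-.908]]).round(2))
E
```

```text
t: 0.9
eef_pos: [0.3804, 0.1194, 0.2237]
tool_rot: [[-0.76, 0.649, 0.001], [0.649, 0.76, 0.0], [-0.001, 0.001, -1.0]]
ft_force: [1.3, 1.4, -0.1]
opening: 0.0328
grip_force: 0.0
[[-22.69  -8.16   2.37   0.     0.     0.2 ]]
```

```bash
python3 -m pendant '0 -4 -1.4 0.4 0 0 0.05;0 -8 -2.8 0.8 0 0 0.1;0 -12 -4.2 1.2 0 0 0.15;0 -16 -5.6 1.6 0 0 0.2;0 -20 -7 2 0 0 0.2;0 -22.5 -8 2.3 0 0 0.2;0 -22.5 -8 2.3 0 0 0.2;0 -22.5 -8 2.3 0 0 0.2' && python3 - <<'E'
from h import *
from bench import env,vision
c=vision.camera("wrist");np.savez("w1.npz",**c);im=c["color"].copy()
o,th=(.565,-.162),-.117
for p in proj(c,np.c_[bw(o,th,arc(A)),[.0195]*6]): cv2.circle(im,tuple(p.round().astype(int).tolist()),3,(0,0,255),-1)
K=np.array([[.05,.13],[.05,-.13],[-.05,-.13],[-.05,.13]])
cv2.polylines(im,[proj(c,np.c_[bw(o,th,K),[.016]*4]).round().astype(int)],1,(0,0,255))
cv2.imwrite("pics/w1.png",im);print(c["pose"].round(3))
E
```

```text
t: 1.7
eef_pos: [0.4986, -0.0857, 0.1997]
tool_rot: [[-0.615, 0.788, -0.002], [0.788, 0.615, 0.001], [0.002, -0.001, -1.0]]
ft_force: [0.0, -0.5, 0.2]
opening: 0.0003
grip_force: 0.0
[[ 0.788  0.597  0.151  0.456]
 [ 0.615 -0.764 -0.194 -0.032]
 [-0.001  0.246 -0.969  0.358]
 [ 0.     0.     0.     1.   ]]
```

View pics/w1.png

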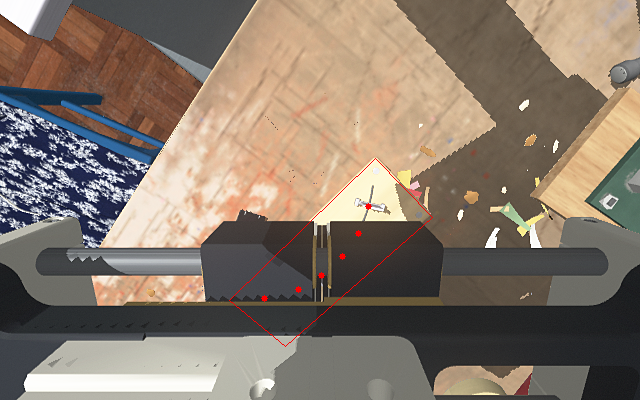

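The overlay fits the visible board corner (377,160) and tab 1's foot (368,206) to within a couple of pixels. Before descending I'll check the gripper's shape near the tips.

```bash
python3 - <<'E'
from h import *
from bench import env
s=env.get_state();c=dict(np.load("w1.npz"));g=cloud(c)[c["z_map"]>0]
t=(g-s["eef_pos"])@np.array(s["tool_rot"])*1000
for z in range(-120,10,10):
    m=(t[:,2]>=z)&(t[:,2]<z+10)&(np.abs(t[:,0])<120)&(np.abs(t[:,1])<120)
    if m.any(): print(z,t[m].min(0).round()[:2],t[m].max(0).round()[:2],m.sum())
o,th=(.565,-.162),-.117
print(rows(s,[wp(o,th,.78,.08),wp(o,th,.78,.036)]).round(3))
E
```

```text
-120 [ 22. -52.] [29. 43.] 12412
-110 [  3. -70.] [37. 67.] 31478
-100 [ -1. -80.] [38. 78.] 6399
-90 [-20. -87.] [39. 86.] 27805
-80 [-29. -87.] [39. 86.] 8271
-70 [-34. -88.] [39. 86.] 1675
-60 [-0. -3.] [5. 2.] 23
-50 [-8. -3.] [5. 2.] 276
-40 [11. -3.] [12.  1.] 7
-30 [10. -3.] [13.  1.] 81
-20 [11. -5.] [13.  3.] 112
-10 [10. -5.] [13.  3.] 105
0 [11. -4.] [12.  2.] 6
[[ 3.7300e-01  5.8540e+00  1.2001e+01 -0.0000e+00 -1.0000e-03  1.0000e-03]
 [ 3.6700e-01  5.8560e+00  1.6401e+01 -0.0000e+00 -1.0000e-03  1.0000e-03]]
```

```bash
python3 -m pendant '0 0.4 3 3 0 0 0;0 0.4 5.9 6 0 0 0;0 0.4 5.9 10 0 0 0;0 0.4 5.9 14 0 0 0;0 0.4 5.9 16.4 0 0 0;0 0.4 5.9 16.4 0 0 0' && python3 - <<'E'
from h import *
from bench import env
s=env.get_state();o,th=(.565,-.162),-.117
print(rows(s,[wp(o,th,a,.035) for a in np.arange(.78,-.37,-.04)]).round(3)[:,[0,1,2,5]])
E
```

```text
t: 2.35
eef_pos: [0.5402, -0.0443, 0.0336]
tool_rot: [[-0.618, 0.786, -0.007], [0.786, 0.618, 0.002], [0.006, -0.004, -1.0]]
ft_force: [-0.3, 0.3, -0.1]
opening: 0.0002
grip_force: 0.0
[[-2.5500e-01  4.1000e-02 -1.3900e-01  3.0000e-03]
 [-8.9400e-01  2.7000e-02 -1.4300e-01  4.3000e-02]
 [-1.5330e+00 -1.3000e-02 -1.4600e-01  8.3000e-02]
 [-2.1700e+00 -7.9000e-02 -1.4900e-01  1.2300e-01]
 [-2.8030e+00 -1.7000e-01 -1.5300e-01  1.6300e-01]
 [-3.4320e+00 -2.8600e-01 -1.5600e-01  2.0300e-01]
 [-4.0570e+00 -4.2800e-01 -1.5900e-01  2.4300e-01]
 [-4.6750e+00 -5.9400e-01 -1.6100e-01  2.8300e-01]
 [-5.2850e+00 -7.8500e-01 -1.6400e-01  3.2300e-01]
 [-5.8880e+00 -1.0000e+00 -1.6600e-01  3.6300e-01]
 [-6.4820e+00 -1.2390e+00 -1.6900e-01  4.0300e-01]
 [-7.0650e+00 -1.5010e+00 -1.7100e-01  4.4300e-01]
 [-7.6380e+00 -1.7870e+00 -1.7300e-01  4.8300e-01]
 [-8.1990e+00 -2.0950e+00 -1.7500e-01  5.2300e-01]
 [-8.7470e+00 -2.4260e+00 -1.7600e-01  5.6300e-01]
 [-9.2810e+00 -2.7780e+00 -1.7800e-01  6.0300e-01]
 [-9.8010e+00 -3.1510e+00 -1.7900e-01  6.4300e-01]
 [-1.0306e+01 -3.5450e+00 -1.8000e-01  6.8300e-01]
 [-1.0794e+01 -3.9590e+00 -1.8100e-01  7.2300e-01]
 [-1.1265e+01 -4.3910e+00 -1.8200e-01  7.6300e-01]
 [-1.1719e+01 -4.8430e+00 -1.8300e-01  8.0300e-01]
 [-1.2154e+01 -5.3120e+00 -1.8300e-01  8.4300e-01]
 [-1.2571e+01 -5.7980e+00 -1.8300e-01  8.8300e-01]
 [-1.2967e+01 -6.3000e+00 -1.8400e-01  9.2300e-01]
 [-1.3343e+01 -6.8180e+00 -1.8300e-01  9.6300e-01]
 [-1.3698e+01 -7.3510e+00 -1.8300e-01  1.0030e+00]
 [-1.4031e+01 -7.8970e+00 -1.8300e-01  1.0430e+00]
 [-1.4343e+01 -8.4560e+00 -1.8200e-01  1.0830e+00]
 [-1.4632e+01 -9.0270e+00 -1.8100e-01  1.1230e+00]]
```

```bash
python3 -m pendant '0 -0.7 0 -0.1 0 0 0.04;0 -1.4 0 -0.15 0 0 0.08;0 -2 -0.06 -0.15 0 0 0.12;0 -2.7 -0.15 -0.15 0 0 0.16;0 -3.3 -0.27 -0.15 0 0 0.2;0 -4 -0.42 -0.15 0 0 0.24;0 -4.6 -0.59 -0.15 0 0 0.28;0 -5.2 -0.78 -0.15 0 0 0.32' && python3 - <<'E'
from h import *
from bench import env,vision
s=env.get_state();o,th=(.565,-.162),-.117
print(rows(s,[wp(o,th,a,.035) for a in np.arange(.46,.1,-.04)]).round(2)[:,[0,1,2,5]])
c=vision.camera("scene");cv2.imwrite("pics/s2.png",cv2.resize(c["color"][150:300,230:430],None,fx=4,fy=4,interpolation=cv2.INTER_CUBIC))
E
```

```text
t: 3.15
eef_pos: [0.5699, -0.0916, 0.0403]
tool_rot: [[-0.337, 0.942, 0.003], [0.942, 0.337, -0.001], [-0.002, 0.002, -1.0]]
ft_force: [-0.1, -0.3, -0.0]
opening: 0.0001
grip_force: 0.0
[[ 0.19 -0.27  0.53  0.  ]
 [-0.45 -0.29  0.53  0.04]
 [-1.09 -0.32  0.53  0.08]
 [-1.72 -0.39  0.53  0.12]
 [-2.36 -0.48  0.53  0.16]
 [-2.99 -0.59  0.53  0.2 ]
 [-3.61 -0.73  0.53  0.24]
 [-4.23 -0.9   0.54  0.28]
 [-4.84 -1.09  0.54  0.32]]
```

View pics/s2.png

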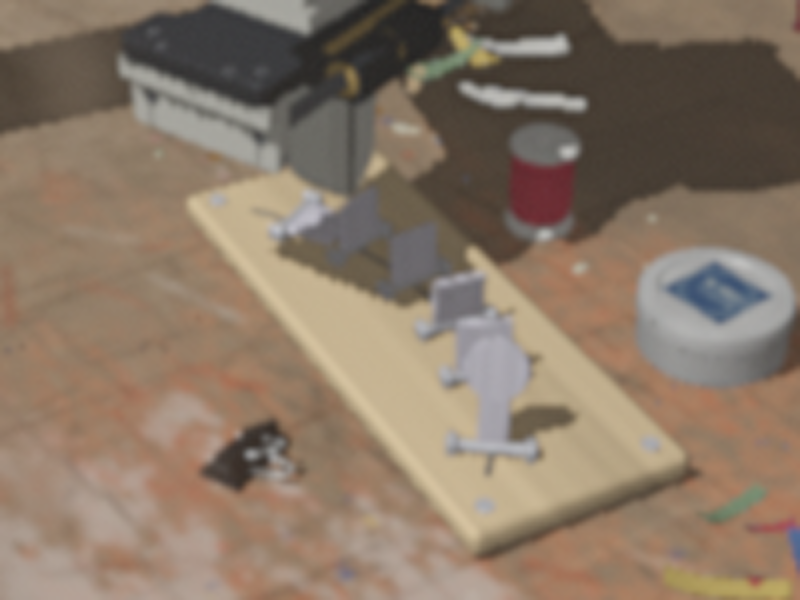

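Tab 1, at (300,215) in the crop, is flat and the other tabs are standing. The measured height is a little above plan, so I'll re-read it.

```bash
python3 -m pendant '0 0 0 0.2 0 0 0;0 0 0 0.2 0 0 0' && python3 - <<'E'
from h import *
from bench import env,vision
s=env.get_state();o,th=(.565,-.162),-.117
print(rows(s,[wp(o,th,a,.035) for a in np.arange(.46,.1,-.04)]).round(2)[:,[0,1,2,5]])
E
```

```text
t: 3.4
eef_pos: [0.569, -0.0913, 0.0367]
tool_rot: [[-0.339, 0.941, 0.001], [0.941, 0.339, 0.0], [-0.0, 0.001, -1.0]]
ft_force: [0.6, 0.7, 0.1]
opening: 0.0002
grip_force: 0.0
[[ 0.14 -0.2   0.17  0.  ]
 [-0.5  -0.21  0.17  0.04]
 [-1.14 -0.25  0.17  0.08]
 [-1.78 -0.32  0.17  0.12]
 [-2.41 -0.41  0.17  0.16]
 [-3.04 -0.52  0.17  0.2 ]
 [-3.66 -0.66  0.17  0.24]
 [-4.28 -0.83  0.17  0.28]
 [-4.89 -1.02  0.17  0.32]]
```

```bash
python3 -m pendant '0 -0.5 -0.1 0.1 0 0 0.04;0 -1.1 -0.2 0.1 0 0 0.08;0 -1.7 -0.3 0.1 0 0 0.12;0 -2.4 -0.4 0.1 0 0 0.16;0 -3 -0.5 0.1 0 0 0.2;0 -3.6 -0.65 0.1 0 0 0.24;0 -4.2 -0.8 0.1 0 0 0.28;0 -4.9 -1 0.1 0 0 0.32' && python3 - <<'E'
from h import *
from bench import env
s=env.get_state();o,th=(.565,-.162),-.117
print(rows(s,[wp(o,th,a,.035) for a in np.arange(.14,-.22,-.04)]).round(2)[:,[0,1,2,5]])
E
```

```text
t: 4.2
eef_pos: [0.5761, -0.1415, 0.0351]
tool_rot: [[-0.022, 1.0, 0.0], [1.0, 0.022, 0.0], [0.0, 0.0, -1.0]]
ft_force: [0.1, -0.3, -0.3]
opening: 0.0007
grip_force: 0.0
[[ 0.07 -0.01  0.01 -0.  ]
 [-0.57 -0.03  0.01  0.04]
 [-1.21 -0.06  0.01  0.08]
 [-1.85 -0.13  0.01  0.12]
 [-2.48 -0.22  0.01  0.16]
 [-3.11 -0.33  0.01  0.2 ]
 [-3.73 -0.47  0.01  0.24]
 [-4.35 -0.63  0.01  0.28]
 [-4.96 -0.82  0.01  0.32]]
```

```bash
python3 -m pendant '0 -0.6 0 0 0 0 0.04;0 -1.2 -0.05 0 0 0 0.08;0 -1.9 -0.1 0 0 0 0.12;0 -2.5 -0.2 0 0 0 0.16;0 -3.1 -0.35 0 0 0 0.2;0 -3.75 -0.45 0 0 0 0.24;0 -4.35 -0.65 0 0 0 0.28;0 -4.95 -0.8 0 0 0 0.32' && python3 - <<'E'
from h import *
from bench import env,vision
s=env.get_state();o,th=(.565,-.162),-.117
print(rows(s,[wp(o,th,a,.035) for a in np.arange(-.18,-.38,-.0352)]).round(2)[:,[0,1,2,5]])
c=vision.camera("scene");cv2.imwrite("pics/s3.png",cv2.resize(c["color"][150:300,230:430],None,fx=4,fy=4,interpolation=cv2.INTER_CUBIC))
E
```

```text
t: 5.0
eef_pos: [0.5691, -0.1916, 0.0349]
tool_rot: [[0.295, 0.956, -0.0], [0.956, -0.295, 0.0], [0.0, -0.0, -1.0]]
ft_force: [-0.7, -0.0, -0.1]
opening: 0.0003
grip_force: 0.0
[[ 0.03 -0.01 -0.01 -0.  ]
 [-0.54 -0.02 -0.01  0.03]
 [-1.1  -0.05 -0.01  0.07]
 [-1.66 -0.1  -0.01  0.1 ]
 [-2.22 -0.17 -0.01  0.14]
 [-2.78 -0.25 -0.01  0.17]]
```

View pics/s3.png

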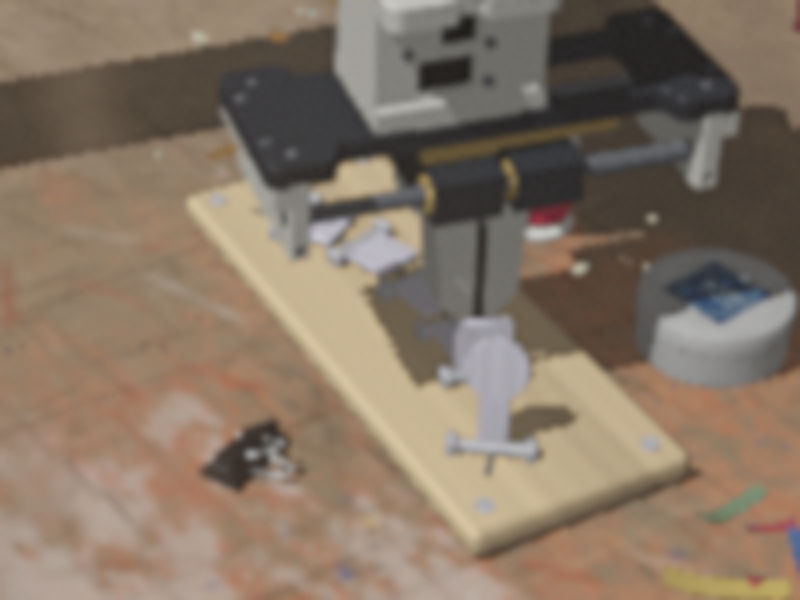

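Tabs 1–3 are flat, tab 4 is going down under the finger at (430,320), and tab 5 and the tall tab still stand. Next I advance slowly by 28 mm to tip tab 5, stopping short of the tall tab, then go up.

```bash
python3 -m pendant '0 -0.5 0 0 0 0 0.03;0 -1.0 -0.05 0 0 0 0.07;0 -1.4 -0.08 0 0 0 0.09;0 -1.8 -0.12 0 0 0 0.11;0 -2.2 -0.17 0 0 0 0.14;0 -2.5 -0.2 0 0 0 0.16;0 -2.75 -0.25 0 0 0 0.17;0 -2.75 -0.25 0 0 0 0.17' && python3 - <<'E'
from h import *
from bench import env,vision
c=vision.camera("scene");cv2.imwrite("pics/s4.png",cv2.resize(c["color"][150:300,230:430],None,fx=4,fy=4,interpolation=cv2.INTER_CUBIC))
E
```

```text
t: 5.85
eef_pos: [0.5587, -0.217, 0.0349]
tool_rot: [[0.45, 0.893, 0.0], [0.893, -0.45, 0.0], [0.0, 0.0, -1.0]]
ft_force: [0.6, -0.4, -0.5]
opening: 0.0002
grip_force: 0.0
```

View pics/s4.png

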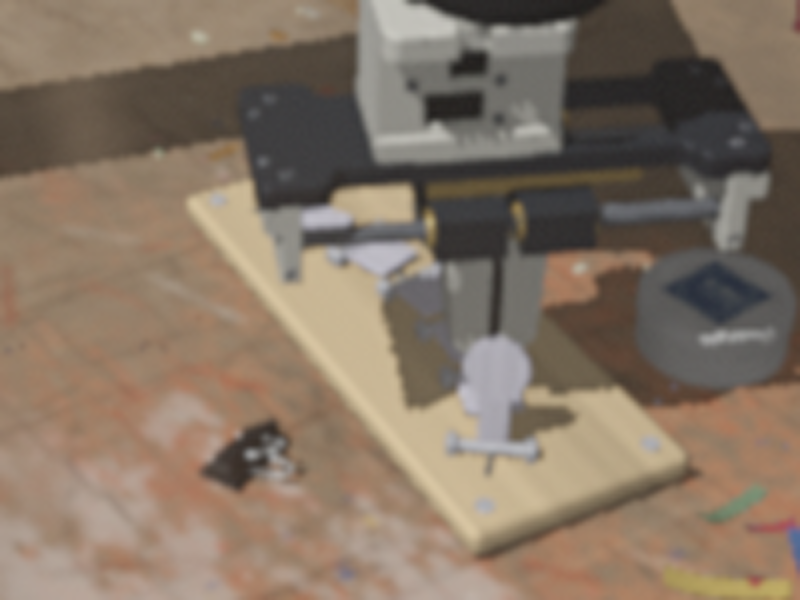

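Tab 5 has gone over (its edge shows at (465,395)), and the tall tab at (495,370) still stands. Now up and back.

```bash
python3 -m pendant '0 0.2 0 -1 0 0 0;0 0.4 0 -3 0 0 0;0 0.6 0 -7 0 0 0;0 0.6 0 -11 0 0 0;0 0.6 -4 -15 0 0 0;0 0.6 -8 -18 0 0 0;0 0.6 -12 -18 0 0 0;0 0.6 -15 -18 0 0 0' && python3 - <<'E'
from h import *
from bench import env,vision
c=vision.camera("scene");t=vision.camera("top")
a=cv2.resize(c["color"][170:290,250:430],(540,360),interpolation=cv2.INTER_CUBIC);b=t["color"][180:245,250:380]
cv2.imwrite("pics/s5.png",np.vstack([a,cv2.resize(b,(540,240),interpolation=cv2.INTER_CUBIC)]))
E
```

```text
t: 6.7
eef_pos: [0.4259, -0.1426, 0.2169]
tool_rot: [[0.449, 0.894, 0.003], [0.894, -0.449, -0.001], [0.0, 0.003, -1.0]]
ft_force: [-0.1, -1.0, 0.3]
opening: 0.0007
grip_force: 0.0
```

View pics/s5.png

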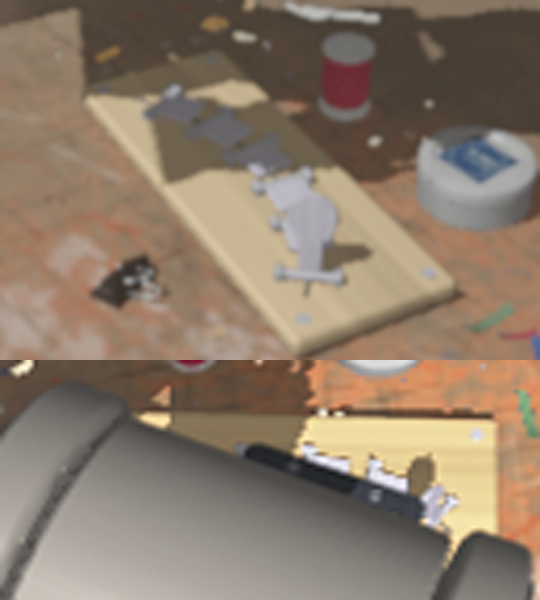

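All five small tabs lie flat: 1–4 show in the scene view at (175,105), (225,130), (260,155) and (290,185), and 5 shows in the top view at (385,475). The tall tab stands, and the board, spool, tin and clip are in place.

```bash
python3 -m pendant '0 0 0 0 0 0 0;0 0 0 0 0 0 0;0 0 0 0 0 0 0' && python3 -c "
from bench import env
print(env.hand_in())"
```

```text
t: 7.1
eef_pos: [0.4284, -0.1444, 0.2147]
tool_rot: [[0.449, 0.893, 0.0], [0.893, -0.449, 0.0], [0.0, 0.0, -1.0]]
ft_force: [-0.4, 0.2, -1.1]
opening: 0.0007
grip_force: 0.0
the job is handed in; nothing more can be done
None
```

I tipped all five small tabs flat in order from tab 1, left the tall round-headed tab standing and the board, spool, tin and clip in place, and handed the job in at about 7 s; no verdict was returned.

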